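# Press a bush home with the bench locking pliers

## Task

Push the flat link bar along its guide until it butts against the throat stop of the bench-mounted locking pliers, then push the pliers' handle down over centre until it locks and stays down by itself with the hand off, so that the jaw presses the bush flush into the link. Then press the release lever so that the handle springs up and the link, left where it is, is free. Work by feel and push gently: never more than 25 N on the handle, nor 40 N on the link or lever; don't press the bush by hand, and leave the other tools alone.

Things in the scene. Friction and masses are not known exactly. Their poses are not given: they have to be found in the camera images.
- clamp: Steel locking pliers bolted to the bench on a dark base plate, 380 x 70 x 12 mm. Origin on the bench top under the jaw's pivot; x along the pliers from handle to jaws and guide, z up. In this frame (mm): base plate x -210 to 170, top at z 12; throat stop face at x 45, z 12 to 26; guide of two rails 9 high, 32 apart, x 50 to 145, floor z 12; the jaw's shoe comes down at x 70.
- handle_hinge (a point): Hinge of the pliers' moving handle, axis along the clamp's y, at (-62, 0, 84) mm in the clamp's frame. A round adjuster on it was set beforehand and is not measured: centre is passed when the handle is -0.02 to 0.20 rad above level, depending on it. Past centre the handle snaps through by itself to a solid end stop 0.06 rad lower and stays; let go before centre, it springs up again.
- handle_tip (a point): End of the moving handle's centre line, 120 mm from its hinge. Straight bar with black grip, 21 mm wide, 14 thick, towards -x of the clamp, resting 0.80 rad above level, held up by a spring. Pushing it down along its arc takes about 1 N at first, 5 to 9 N at the grip while the jaw presses the bush, then fades to nothing at centre.
- handle_press (a point): Point on top of the handle's grip to push on: 100 mm from the hinge along the bar, 7 mm above its centre line. It moves with the handle.
- release_pad (a point): Top centre of the release lever's flat steel pad, 24 x 26 mm, beyond the handle's end; at rest at (-238, 0, 84) mm in the clamp's frame. The lever's hinge, along y, is at (-185, 0, 60). Pressed down 4 to 14 mm with 2 to 5 N, its nose lifts the locked handle back over centre, and the handle springs up, staying 55 mm or more clear of the pad's centre along x. Solid end at 18 mm; a spring returns it.
- link_center (a point): Centre of the loose flat aluminium link bar, 110 x 30 x 12 mm, 0.11 to 0.22 kg, lying in the guide; x along the bar away from the throat stop, z up. It starts 20 to 45 mm short of the stop; home, it is at (100, 0, 18) mm in the clamp's frame.
- link_end (a point): Middle of the link bar's outer end face (30 wide, 12 high), the one to push towards the stop. When home it stands over the base plate, whose top is 6 mm below this point.
- bush_top (a point): Top centre of the plain steel bush, 18 mm diameter, pressed part-way into the link bar 25 mm from its inner end: 5 mm proud of the bar's top at the start. Flush, it is 6 mm above link_center. It needs about 28 N to press in.
Things that resemble listed ones, but are neither listed nor needed, are in the scene too. Of the things like the part that bears link_center, leave any that is orange; of the rest the larger one is meant.

How it is judged:
On the way, in this order (a step that is already met when the one before it is completed fails the run):
1. link bar fully home against the throat stop (within 2 mm), bush still proud (x of link_center in the frame of clamp below 0.102 m and angle between link_center's own z axis and vertical below 0.05 rad and z of bush_top in the frame of link_center above 0.0095 m), for 0.1 s.
2. pliers locked: handle stays down untouched for 0.4 s, bush flush within 1.2 mm, link within 4 mm of the stop (z of handle_tip in the frame of clamp below 0.104 m and contact force between the fingers and handle below 0.3 N and z of bush_top in the frame of link_center below 0.0072 m and x of link_center in the frame of clamp below 0.104 m), for 0.4 s.
3. release lever pressed while the handle is still down (z of release_pad in the frame of clamp below 0.082 m and z of handle_tip in the frame of clamp below 0.104 m and contact force between the fingers and handle below 0.3 N and z of bush_top in the frame of link_center below 0.0072 m).
At the end, for the whole second after the job is handed in: The handle is up again (its end more than 150 mm above the bench), the release lever is back up, the bush is flush in the link bar within 1.2 mm, and the link bar lies flat and at rest in the guide, within 6 mm of the throat stop (z of handle_tip in the frame of clamp above 0.15 m and z of bush_top in the frame of link_center below 0.0072 m and angle between link_center's own z axis and vertical below 0.05 rad and x of link_center in the frame of clamp below 0.106 m and z of link_center in the frame of clamp below 0.021 m and z of release_pad in the frame of clamp above 0.0828 m and linear speed of link below 0.01 m/s); the robot touches nothing.
It fails at once if link bar pushed with more than 40 N (contact force between the fingers and link above 40 N).
It fails at once if handle pushed with more than 25 N (contact force between the fingers and handle above 25 N).
It fails at once if release lever pushed with more than 40 N (contact force between the fingers and release above 40 N).
It fails at once if bush pressed by hand (contact force between the fingers and bush above 3 N).
It fails at once if another tool moved by more than 30 mm (distance of any of socket_a, socket_b, spare_bush, spanner, driver, spray, hammer from where it was at the start of the episode above 0.03 m).
It also fails if it takes over 72 s, if anything falls off the work surface, if the arm or the gripper's body presses on something with over 40 N, if the wrist force passes 120 N, or if a joint passes its speed limit or range.

## Robot

A 6-joint arm with a two-finger parallel gripper is mounted at the origin on the work surface. World frame = base frame: x ahead of the robot, y to its left, z up, the work surface at z = 0. Lengths are in m, angles in rad, forces in N, time in s.
With the tool pointing down it reaches from about 0.225 to 0.875 m from the base axis. Payload 3.4 kg.
Tool frame: the origin (TCP) lies at the very end of the fingers, on their centre line; the grasp point (between the pads) lies ctrl.pinch_z behind it (ctrl.pinch_z is the distance from the TCP to the grasp point, in m); y points along the fingers, x is the direction in which the jaws open and shut, and the axes are right-handed (so a half turn about y gives the same grasp; the last joint's range is limited). The gripper opens to 85 mm and grips with 20 to 120 N. Pads are 22 mm wide; open, the fingers measure 114 mm over their backs; the gripper's body (76 mm by 85 mm) begins 54 mm behind the grasp point. The pads swing forward as they close: fully open they stand 13 mm farther back than shut.
Start: joints at [1.21, 0.276, 1.505, -0, 1.361, -0.121], TCP at [0.137, 0.559, 0.231] pointing down, gripper open.
Joint ranges: [-2.89, 2.89], [-0.75, 2.08], [0.22, 2.7], [-1.18, 4.32], [0.11, 2.71], [-2.7, 2.7]. Speed limits (rad/s): [2.57, 2.57, 3.14, 3.14, 3.14, 3.14].

## Interface

Orientations are given as a unit quaternion [w, x, y, z].
In Python, from bench import monitor, cams, workorder, ctrl gives the robot as it stands.
- The arm moves only by the tool step_arm, never from a script. Its argument "plan" is a list that holds one entry, the list of rows, each a list of 6 numbers: the shift along the tool's x, y, z in mm, then the turn, a rotation vector about the tool's x, y, z in rad. A call has 1 to 20 rows; each row is the pose to reach, as a shift and turn from the pose commanded when the call began, along the tool's axes at that moment; what a row does not reach only later rows make up. A row lasts 1/10 s, in which the tool goes at most 50 mm and 8.59 degrees, less where a joint would pass 70% of its speed; a pose out of reach is approached as far as the arm can. A call with a gripper value outside its range is refused whole. "fingers" is the opening, from 0 (shut) to 1 (fully open), set as the call begins (left out, the last holds). The fingers move at their own pace and stop on an object; "newtons" is the grip in N (left out, the last holds). Time passes only in rows, so rows that repeat a pose let the fingers close. It gives the time, the measured TCP pose, the force and the opening at its end, in the units of the state.
- monitor.sense(): the state, without advancing time (a new reading comes with each control period).
- cams.get_image(name): name is "scene" or "top" or "wrist"; returns a dict with "image" (400x640x3 uint8, red, green, blue), "fx", "fy", "cx", "cy" (pixels), "k1" (the pictures are not rectified: a ray, as slopes to the right and down, at radius r is drawn at 1 + k1 r^2 times it, then the intrinsics apply), "rvec" (rotation vector, rad) and "tvec" (3), from world to camera coordinates, as OpenCV has them. Camera axes: x right, y down, z forward; pixel columns grow to the right and rows downward; lengths in m; the calibration is good to about 2 mm. A picture is of the moment at which its call begins. There is no depth.
- workorder.finish_job(): hands the job in, once; it reports no verdict.
The state is a dict: "time_s": time; "qpos": joint angles; "joint_vel": joint speeds; "joint_torque": joint torques, N m; "tool_pos": TCP position; "ee_rot": TCP orientation; "wrist_force": force on the tool from outside, world axes, zero at the start; "torque": the same for the moment, N m; "finger_gap": opening from 0.0 (shut) to 1.0 (fully open).
Only numpy, scipy, OpenCV 4.12 (cv2) and the standard library are available. Lean on these libraries where they do the work, as an engineer would, in place of code of your own. Each camera call takes 0.05 s, during which the arm holds its last target. There are 200 camera calls.

## Working session

There is one attempt and no reset: what is moved stays moved. The work goes in short steps, Python scripts to look and compute and a tool call to move; the robot and the scene stay as the last step left them, time stands still between calls to the robot, and variables do not carry over. Pictures are saved under pics/ and viewed, about 8 in all and at most 12, crops included, and the job is handed in when it is done.

Besides the shell and the picture viewer there is one more tool, called after ">>>" as name(argument=value, ...), one argument or row to a line, values as JSON. step_arm: Moves the arm, as the interface text tells. Its arguments: {"type":"object","properties":{"plan":{"type":"array","items":{"type":"array","items":{"type":"array","items":{"type":"number"}}}},"fingers":{"type":"number"},"newtons":{"type":"number"}},"required":["plan"]}

```bash
mkdir -p pics; ls; cat > h.py <<'E'
import numpy as np,cv2
from bench import monitor,cams,workorder,ctrl
def shot(name,fn=None):
    d=cams.get_image(name)
    if fn: cv2.imwrite('pics/'+fn,d['image'][:,:,::-1])
    np.savez('cam_'+name+'.npz',**{k:np.array(v) for k,v in d.items()})
    return d
def load(name): return dict(np.load('cam_'+name+'.npz'))
def ray(d,u,v):
    p=np.array([(u-d['cx'])/d['fx'],(v-d['cy'])/d['fy']]);q=p.copy()
    for _ in range(20): q=p/(1+d['k1']*(q@q))
    R=cv2.Rodrigues(np.array(d['rvec'],float))[0]
    return -R.T@np.array(d['tvec']).ravel(), R.T@np.array([q[0],q[1],1.])
def onz(d,u,v,z):
    o,r=ray(d,u,v); return o+r*(z-o[2])/r[2]
def proj(d,P):
    R=cv2.Rodrigues(np.array(d['rvec'],float))[0]
    c=R@np.array(P)+np.array(d['tvec']).ravel(); q=c[:2]/c[2]; q=q*(1+d['k1']*(q@q))
    return np.array([d['fx']*q[0]+d['cx'],d['fy']*q[1]+d['cy']])
def tri(d1,p1,d2,p2):
    o1,r1=ray(d1,*p1);o2,r2=ray(d2,*p2);r1/=np.linalg.norm(r1);r2/=np.linalg.norm(r2)
    s=np.linalg.lstsq(np.c_[r1,-r2],o2-o1,rcond=None)[0]
    a,b=o1+s[0]*r1,o2+s[1]*r2; return (a+b)/2,np.linalg.norm(a-b)
E
python3 - <<'E'
from h import *
for n in ['scene','top']:
    d=shot(n,n+'0.png'); print(n,d['fx'],d['cx'],d['cy'],d['k1'],ray(d,320,200))
print(monitor.sense(),ctrl.pinch_z)
E
```

```text
pics
scene 428.62879212035017 320.74613893111035 196.5128827353791 -0.0404737435845239 (array([1.21562818, 0.15507355, 0.5890818 ]), array([-0.8160312 , -0.14863203, -0.55863299]))
top 493.0160033375975 322.15535756078674 194.39070586521873 -0.15049303439512335 (array([0.38256773, 0.02535663, 1.10384589]), array([ 1.31466473e-01,  1.37938100e-04, -9.91395539e-01]))
{'time_s': 0.1, 'qpos': array([ 1.20999759e+00,  2.76492838e-01,  1.50600267e+00, -2.24108204e-06,
        1.36070360e+00, -1.21004019e-01]), 'joint_vel': array([ 7.51886132e-04, -1.21056897e-03, -3.32965791e-03, -2.10684701e-04,
        1.76874814e-05,  9.63765996e-04]), 'joint_torque': array([ 4.76520690e-04, -4.17708778e+01, -2.46400416e+01, -1.46692009e-04,
        5.85646936e-03,  1.90569114e-05]), 'tool_pos': array([0.1364043 , 0.55809928, 0.23054995]), 'ee_rot': array([-0.55592047,  0.55651019,  0.43611987, -0.43709073]), 'wrist_force': array([-0.0124599 , -0.28574186, -0.11904231]), 'torque': array([-0.00555475,  0.00460138,  0.01420053]), 'finger_gap': 1.0004453697390212} 0.0187
```

View pics/scene0.png

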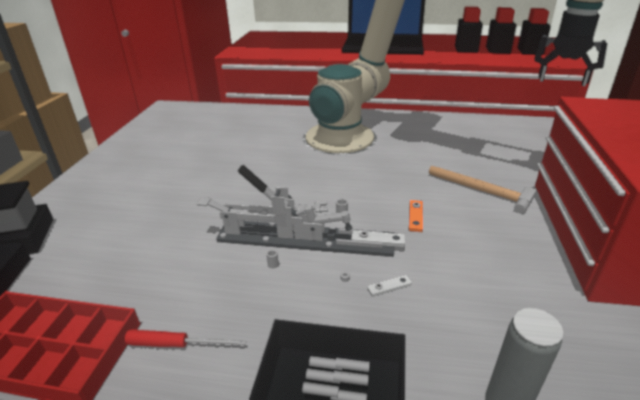

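View pics/top0.png

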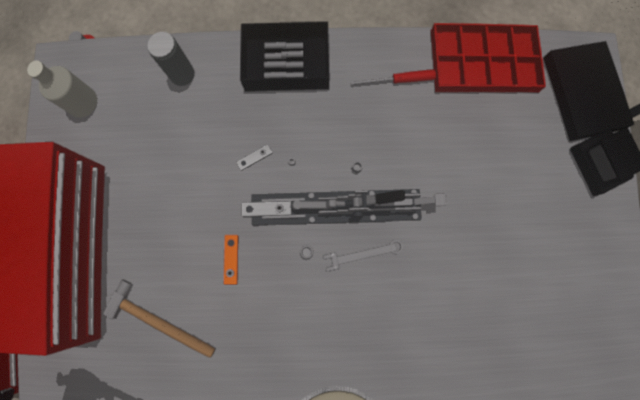

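The scene view shows the pliers with the handle up to the left at (255,180), the release pad at (205,205) and the link at (375,238). In the top view they are at (390,197), (440,200) and (265,208). There are three candidate links in the top view: the bar in the guide (265,208), an orange one (231,260), which is excluded, and a smaller grey one (254,157). The larger non-orange bar in the guide is the one meant. An enlarged crop will confirm this.

```bash
python3 - <<'E'
from h import *
d=load('top'); im=d['image'][:,:,::-1]
c=cv2.resize(im[140:260,225:455],None,fx=3.4,fy=3.4,interpolation=cv2.INTER_CUBIC)
s=load('scene')['image'][155:265,190:420,::-1]
c2=cv2.resize(s,(c.shape[1],int(110*3.4*.48)),interpolation=cv2.INTER_CUBIC)
cv2.imwrite('pics/crop1.png',np.vstack([c,c2])); print(c.shape,c2.shape)
g=cv2.cvtColor(im,cv2.COLOR_BGR2GRAY)
m=((g<75)).astype(np.uint8); m[:180]=0;m[235:]=0;m[:,:240]=0;m[:,450:]=0
n,l,st,_=cv2.connectedComponentsWithStats(m)
ys,xs=np.nonzero(m); pts=np.c_[xs,ys].astype(np.float32)
r=cv2.minAreaRect(pts); print(r,[x.tolist() for x in st[1:] if x[4]>30])
W=np.array([onz(d,u,v,.012)[:2] for u,v in cv2.boxPoints(r)]);print(W)
print(np.linalg.norm(W-np.roll(W,1,0),axis=1), W.mean(0))
E
```

```text
(408, 782, 3) (179, 782, 3)
((333.49481201171875, 207.33888244628906), (30.887155532836914, 173.07125854492188), 88.15238952636719) [[252, 190, 169, 36, 2930]]
[[ 0.54274899  0.19022595]
 [ 0.54737989 -0.19926967]
 [ 0.47754593 -0.19816732]
 [ 0.47327027  0.18802804]]
[0.06951347 0.38952314 0.06984266 0.38621903] [ 0.51023627 -0.00479575]
```

View pics/crop1.png

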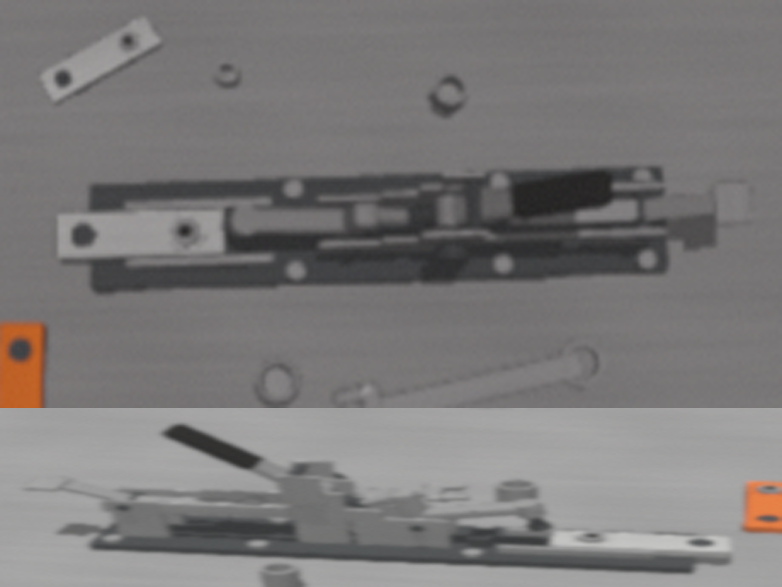

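The crop confirms it: the bar with the proud bush sits in the guide, larger than the loose grey one. The plate corners in the crop are about (91,186), (93,291), (662,168) and (665,272), and the pad is at (732,202).

```bash
cat >> h.py <<'E'
def tf(Tpts,o,yaw):
    c,s=np.cos(yaw),np.sin(yaw); T=np.atleast_2d(Tpts)
    return np.c_[o[0]+c*T[:,0]-s*T[:,1],o[1]+s*T[:,0]+c*T[:,1],T[:,2]]
E
python3 - <<'E'
from h import *
d=load('top'); U=lambda x,y:((x+.5)/3.4-.5+225,(y+.5)/3.4-.5+140)
A,B,C,D=[onz(d,*U(*p),.012)[:2] for p in [(91,186),(93,291),(662,168),(665,272)]]
L=(A+B)/2;R=(C+D)/2; v=L-R; print(A,B,C,D,np.linalg.norm(v),np.linalg.norm(A-B),np.linalg.norm(C-D))
yaw=np.arctan2(v[1],v[0]); o=(L+R)/2+v/np.linalg.norm(v)*.020
print('yaw',yaw,'o',o)
e=[onz(d,*U(*p),.024)[:2] for p in [(57,214),(58,260)]]
c,s=np.cos(yaw),np.sin(yaw);Rm=np.array([[c,s],[-s,c]])
print('link end',[Rm@(q-o) for q in e],'pad',Rm@(onz(d,*U(732,202),.084)[:2]-o))
print('bush',Rm@(onz(d,*U(186,231),.029)[:2]-o))
sc=load('scene')
P=np.array([[-.238,0,.084],[-.062-.12*np.cos(.8),0,.084+.12*np.sin(.8)],[.17,.035,.012],[.17,-.035,.012],[-.21,-.035,.012],[.07,0,.029]])
W=tf(P,o,yaw); print(W)
for w in W: print(proj(sc,w),proj(d,w))
E
```

```text
[0.5432913  0.17914662] [0.47382317 0.17795421] [ 0.5475103  -0.19896869] [ 0.47831591 -0.19764094] 0.37688039875350876 0.0694783607649659 0.06920712997036292
yaw 1.582354287110305 o [0.51050402 0.01012146]
link end [array([ 0.18948804, -0.01523124]), array([0.18915243, 0.01490798])] pad [-0.23722808 -0.0012116 ]
bush [ 0.10499803 -0.00083873]
[[ 0.51325475 -0.22786264  0.084     ]
 [ 0.51218687 -0.13547362  0.17008273]
 [ 0.47354154  0.17970559  0.012     ]
 [ 0.54353687  0.18051463  0.012     ]
 [ 0.5479288  -0.19945999  0.012     ]
 [ 0.50969498  0.08011679  0.029     ]]
[202.39774088 200.76077576] [440.33787508 199.61666805]
[238.76382146 168.01615768] [403.69728732 195.26321529]
[393.7521654  231.88358688] [251.21794554 225.37573462]
[393.35633494 253.17870944] [250.80572823 194.25718164]
[214.44974726 238.42300744] [419.55879554 188.87116927]
[346.04062105 232.18351523] [295.2730635  207.46450093]
```

```bash
cat >> h.py <<'E'
from scipy.spatial.transform import Rotation as Ro
O=np.array([0.5105,0.0101]);YAW=1.5824
def pose():
    s=monitor.sense(); return s,s['tool_pos'],Ro.from_quat(np.roll(s['ee_rot'],-1))
def clampxyz():
    s,p,R=pose();c,q=np.cos(YAW),np.sin(YAW);e=p[:2]-O
    return np.array([c*e[0]+q*e[1],-q*e[0]+c*e[1],p[2]])*1e3
def shift(cl):   # clamp mm -> tool shift mm from the present pose
    s,p,R=pose(); return (R.inv().apply(tf(np.array(cl)/1e3,O,YAW)[0]-p)*1e3).round(1)
E
python3 - <<'E'
from h import *
s,p,R=pose(); print(R.as_matrix().round(3))
Rt=Ro.from_matrix(np.c_[[np.cos(YAW),np.sin(YAW),0],[0,0,-1],np.cross([np.cos(YAW),np.sin(YAW),0],[0,0,-1])])
print((R.inv()*Rt).as_rotvec())
print(R.inv().apply(np.array([.2,.25,.231])-p)*1e3, R.inv().apply(np.array([.35,.235,.231])-p)*1e3)
print(shift([222,0,150]),shift([222,0,60]))
d=load('top');print([onz(d,105,y,0)[:2] for y in (170,340)])
E
```

```text
[[ 0.238 -0.001 -0.971]
 [ 0.971 -0.002  0.238]
 [-0.002 -1.     0.   ]]
[-0.00039121 -0.25139787 -0.00156246]
[-2.84179811e+02 -2.26693927e-02 -1.34950413e+02] [-2.63125249e+02 -8.48718265e-02 -2.84220978e+02]
[-228.3   80.8 -438.3] [-228.2  170.8 -438.4]
[array([0.61016893, 0.52968094]), array([0.21804227, 0.52013327])]
```

>>> step_arm(
  plan=[
    [[-45,0,-20,0,0,0],[-90,0,-40,0,-0.1,0],[-135,0,-60,0,-0.2,0],[-180,0,-80,0,-0.25,0],[-225,0,-100,0,-0.25,0],[-270,0,-130,0,-0.25,0],[-280,10,-175,0,-0.25,0],[-275,20,-220,0,-0.25,0],[-265,35,-265,0,-0.25,0],[-255,50,-310,0,-0.25,0],[-245,65,-350,0,-0.25,0],[-235,80,-390,0,-0.25,0],[-228,80,-430,0,-0.25,0],[-228,80,-438,0,-0.25,0],[-228,120,-438,0,-0.25,0],[-228,170,-438,0,-0.25,0],[-228,170,-438,0,-0.25,0],[-228,170,-438,0,-0.25,0]],
  ],
  fingers=0,
)

```text
time_s: 1.9
tool_pos: [0.5069, 0.233, 0.0613]
ee_rot: [0.498, -0.497, -0.502, 0.503]
wrist_force: [0.7, 0.0, 1.1]
finger_gap: 0.001
```

```bash
python3 - <<'E'
from h import *
print(clampxyz(),monitor.sense()['wrist_force'],pose()[2].as_matrix().round(3))
print(shift([222,0,17]),shift([150,0,17]))
shot('scene');a=load('scene')['image'];cv2.imwrite('pics/s1.png',cv2.resize(a[120:290,170:450,::-1],None,fx=2.8,fy=2.8,interpolation=2))
shot('wrist','w1.png')
E
```

```text
[222.91432545   0.98737605  61.26185187] [0.68251485 0.02690069 1.09400809] [[-0.01  -0.002 -1.   ]
 [ 1.    -0.001 -0.01 ]
 [-0.001 -1.     0.002]]
[-0.9 44.3 -1.1] [-72.9  44.3  -1.2]
```

View pics/s1.png

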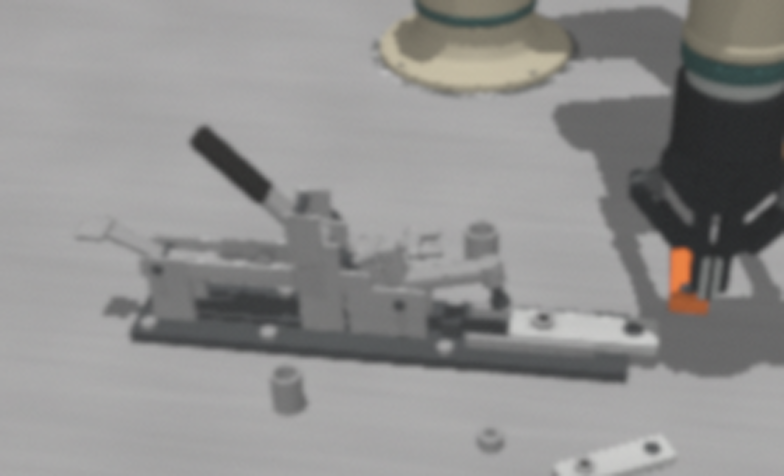

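The hand is beside the link's outer end with the fingers shut, and all is clear. Descending, then approaching.

>>> step_arm(
  plan=[
    [[-1,20,-1,0,0,0],[-1,44,-1,0,0,0],[-1,44,-1,0,0,0],[-5,44,-1,0,0,0],[-10,44,-1,0,0,0],[-15,44,-1,0,0,0],[-20,44,-1,0,0,0],[-25,44,-1,0,0,0],[-30,44,-1,0,0,0],[-35,44,-1,0,0,0],[-38,44,-1,0,0,0],[-41,44,-1,0,0,0]],
  ],
)

```text
time_s: 3.2
tool_pos: [0.5097, 0.1922, 0.0176]
ee_rot: [-0.498, 0.498, 0.503, -0.502]
wrist_force: [1.4, 3.5, 2.6]
finger_gap: 0.003
```

```bash
python3 - <<'E'
from h import *
print(clampxyz(),monitor.sense()['wrist_force'])
d=shot('top')
im=d['image']; c=cv2.resize(im[170:250,225:345,::-1],None,fx=4,fy=4,interpolation=2)
s=shot('scene')['image']; c2=cv2.resize(s[190:260,300:420,::-1],None,fx=4,fy=4,interpolation=2)
cv2.imwrite('pics/p2.png',np.vstack([c,c2])[:600])
E
```

```text
[182.11863181  -1.35448865  17.57751747] [1.39834766 3.46958278 2.62056116]
```

View pics/p2.png

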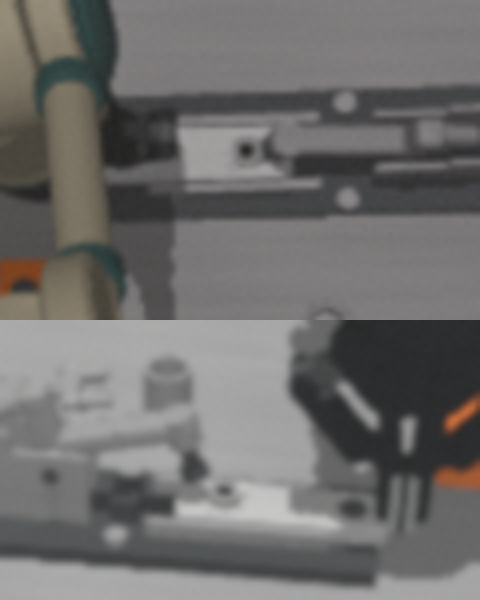

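The link is moving; the bush is at crop (246,150), so about 20 mm is left. The drag is about 3 N.

>>> step_arm(
  plan=[
    [[-3,0,0,0,0,0],[-6,0,0,0,0,0],[-9,0,0,0,0,0],[-12,0,0,0,0,0],[-14,0,0,0,0,0],[-15,0,0,0,0,0]],
  ],
)

```text
time_s: 3.9
tool_pos: [0.5097, 0.1771, 0.0175]
ee_rot: [-0.498, 0.498, 0.503, -0.502]
wrist_force: [0.9, 5.2, 4.8]
finger_gap: -0.002
```

>>> step_arm(
  plan=[
    [[-0.5,0,0,0,0,0],[-1,0,0,0,0,0],[-1.5,0,0,0,0,0],[-2,0,0,0,0,0]],
  ],
)

```text
time_s: 4.3
tool_pos: [0.5097, 0.1752, 0.0175]
ee_rot: [-0.498, 0.497, 0.503, -0.502]
wrist_force: [-0.1, 5.7, 5.6]
finger_gap: 0.004
```

>>> step_arm(
  plan=[
    [[-0.5,0,0,0,0,0],[-1,0,0,0,0,0],[-1.5,0,0,0,0,0]],
  ],
)

```text
time_s: 4.6
tool_pos: [0.5097, 0.1738, 0.0175]
ee_rot: [-0.498, 0.497, 0.503, -0.502]
wrist_force: [-0.2, 4.7, 5.2]
finger_gap: -0.002
```

>>> step_arm(
  plan=[
    [[-0.5,0,0,0,0,0],[-1,0,0,0,0,0]],
  ],
)

```text
time_s: 4.8
tool_pos: [0.5097, 0.1728, 0.0175]
ee_rot: [-0.498, 0.497, 0.503, -0.502]
wrist_force: [0.5, 4.5, 5.2]
finger_gap: -0.003
```

>>> step_arm(
  plan=[
    [[-0.5,0,0,0,0,0],[-1,0,0,0,0,0]],
  ],
)

```text
time_s: 5.0
tool_pos: [0.5098, 0.1725, 0.0176]
ee_rot: [-0.498, 0.497, 0.503, -0.502]
wrist_force: [-1.0, 8.6, 5.1]
finger_gap: 0.001
```

```bash
python3 - <<'E'
from h import *
print(clampxyz(),monitor.sense()['wrist_force'])
d=shot('top'); im=d['image']; c=cv2.resize(im[185:230,265:325,::-1],None,fx=10,fy=10,interpolation=2)
cv2.imwrite('pics/p3.png',c)
print([proj(d,w).round(1) for w in tf(np.array([[.07,0,.029],[.045,0,.024]]),O,YAW)])
g=cv2.cvtColor(im,cv2.COLOR_RGB2GRAY)[199:216,275:305];print(g)
E
```

```text
[162.43987022  -1.13739319  17.55579038] [-0.98036415  8.55271769  5.06307229]
[array([295.3, 207.5]), array([306.7, 207.4])]
[[ 51  51  54  72 104 120 123 123 125 125 125 125 126 124 126 124 125 125
  123 124 124 127 128 124 123 121 124 123 121 106]
 [ 61  63  59  74 101 120 122 124 122 123 121 123 121 123 124 124 122 118
  116 118 122 125 126 121 113 111 111 111 111 104]
 [ 74  77  72  78 100 113 117 119 117 115 116 115 117 119 120 123 121 117
  110 113 118 120 121 119 118 116 116 115 117 119]
 [ 77  82  74  93 126 145 149 151 151 150 150 151 150 153 151 152 148 129
  111 116 121 121 121 120 120 122 120 121 119 121]
 [ 75  80  74  86 125 154 158 160 157 159 159 159 159 158 159 153 136 113
  105 116 121 120 119 120 120 120 121 121 120 120]
 [ 70  74  69  81 122 153 159 157 157 157 158 157 159 159 155 139 106  92
  105 119 123 121 121 122 121 122 122 121 124 122]
 [ 57  56  53  73 115 145 159 159 160 159 158 158 161 158 149 119  85  81
  105 118 122 124 123 124 122 122 124 122 122 122]
 [ 47  50  46  57  92 129 156 159 160 160 158 159 160 157 144 112  75  74
   97 117 122 124 123 123
[... 451 characters left out ...]
157 159 157 146 119  99
   80  70  72  82  86  89  96 100 100 101 100 103]
 [101 101 102 101 105 126 154 158 158 158 160 158 157 159 159 156 151 138
  111  89  85  88  92  97 101 102 102 103 102 103]
 [101 101 102  99 105 126 154 159 158 157 158 157 157 157 158 158 159 154
  140 121 110  99  96 102 108 118 121 119 120 120]
 [100 101  99  99 103 123 150 156 154 153 151 151 151 150 151 150 150 150
  149 140 128 110 102 104 120 135 141 139 140 140]
 [ 92  93  93  92  95 113 137 141 140 136 134 134 131 134 133 132 130 126
  123 123 119 113 110 110 114 118 118 119 118 116]
 [ 82  82  83  82  82  94 108 116 117 117 117 115 116 116 122 122 120 117
  119 119 123 127 128 127 129 127 127 125 124 116]]
```

>>> step_arm(
  plan=[
    [[-0.5,0,0,0,0,0],[-1,0,0,0,0,0]],
  ],
)

```text
time_s: 5.25
tool_pos: [0.5097, 0.1725, 0.0175]
ee_rot: [-0.499, 0.497, 0.503, -0.501]
wrist_force: [-0.0, 12.8, 4.1]
finger_gap: 0.0
```

>>> step_arm(
  plan=[
    [[-0.5,0,0,0,0,0],[-1,0,0,0,0,0]],
  ],
)

```text
time_s: 5.45
tool_pos: [0.5098, 0.1724, 0.0175]
ee_rot: [-0.499, 0.497, 0.503, -0.5]
wrist_force: [-0.6, 15.3, 2.8]
finger_gap: 0.0
```

The stop is solid: position unchanged, force up to 15 N, TCP at 162 mm as predicted. Retreating and going over to the handle.

>>> step_arm(
  plan=[
    [[8,0,0,0,0,0],[20,-30,0,0,0,0],[20,-80,0,0,0,0],[20,-130,0,0,0,0],[20,-180,0,0,0,0],[0,-210,0,0,0,0],[-45,-215,1,0,0,0],[-95,-215,1,0,0,0],[-145,-215,1,0,0,0],[-195,-215,1,0,0,0],[-245,-215,1,0,0,0],[-280,-215,1,0,0,0],[-284,-215,1,0,0,0],[-284,-190,1,0,0,0],[-284,-190,1,0,0,0],[-284,-190,1,0,0,0]],
  ],
)

```text
time_s: 7.05
tool_pos: [0.5104, -0.1139, 0.2066]
ee_rot: [0.498, -0.496, -0.502, 0.503]
wrist_force: [-0.1, 0.8, 0.7]
finger_gap: 0.001
```

```bash
python3 - <<'E'
from h import *
print(clampxyz(),monitor.sense()['wrist_force'],pose()[2].as_matrix().round(3))
# arc contact targets, finger edge 7mm to -x of TCP, contact r=100
for a in (.8,.7,.6,.5,.4,.3,.2,.1,0):
    u=np.array([-np.cos(a),np.sin(a)]);n=np.array([np.sin(a),np.cos(a)])
    p=np.array([-62,84])+100*u+7*n; print(a,(p+[5,0]).round(1))
t=load('top');cv2.imwrite('pics/t3.png',cv2.resize(t['image'][185:230,265:325,::-1],None,fx=6,fy=6))
s=shot('scene')['image'];cv2.imwrite('pics/s3.png',cv2.resize(s[100:270,180:430,::-1],None,fx=3.1,fy=3.1,interpolation=2))
E
```

```text
[-123.98429438    1.58232874  206.5738435 ] [-0.09259605  0.84802124  0.7073837 ] [[-0.011 -0.003 -1.   ]
 [ 1.     0.001 -0.011]
 [ 0.001 -1.     0.003]]
0.8 [-121.6  160.6]
0.7 [-129.   153.8]
0.6 [-135.6  146.2]
0.5 [-141.4  138.1]
0.4 [-146.4  129.4]
0.3 [-150.5  120.2]
0.2 [-153.6  110.7]
0.1 [-155.8  100.9]
0 [-157.   91.]
```

View pics/s3.png

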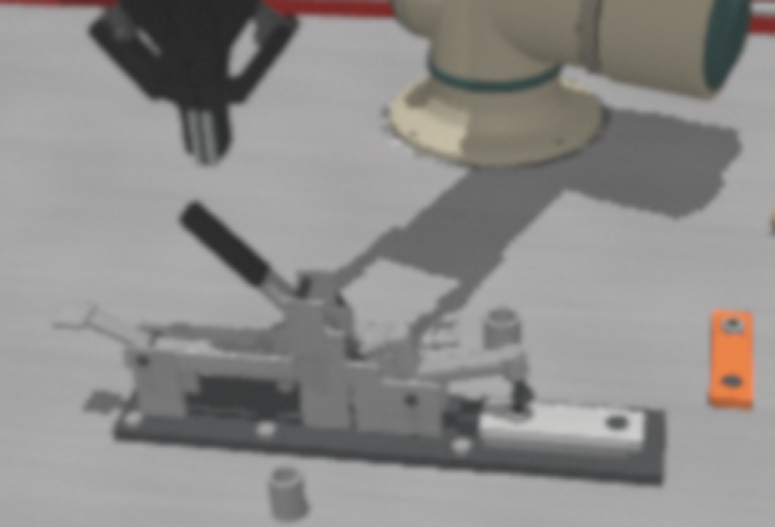

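The link is home with the shoe over the bush, and the hand is above the grip. Pushing down along the arc.

>>> step_arm(
  plan=[
    [[2,20,-1.5,0,0,0],[2,38,-1.5,0,0,0],[1,43,-1.5,0,0,0],[-1,48,-1.5,0,0,0],[-4,51,-1.5,0,0,0],[-7,54,-1.5,0,0,0],[-10,57,-1.5,0,0,0],[-12,60,-1.5,0,0,0]],
  ],
)

```text
time_s: 7.9
tool_pos: [0.5135, -0.127, 0.1475]
ee_rot: [-0.497, 0.498, 0.503, -0.502]
wrist_force: [0.2, -0.2, 3.8]
finger_gap: -0.0
```

>>> step_arm(
  plan=[
    [[-2,3,0,0,0,0],[-4,6,0,0,0,0],[-6,9,0,0,0,0],[-8,12,0,0,0,0],[-10,15,0,0,0,0],[-11,18,0,0,0,0]],
  ],
)

```text
time_s: 8.5
tool_pos: [0.5141, -0.1378, 0.1308]
ee_rot: [-0.497, 0.498, 0.503, -0.502]
wrist_force: [-1.9, 0.4, 6.2]
finger_gap: 0.001
```

>>> step_arm(
  plan=[
    [[-1,3,0,0,0,0],[-2,6,0,0,0,0],[-3,8,0,0,0,0],[-4,10,0,0,0,0]],
  ],
)

```text
time_s: 8.9
tool_pos: [0.514, -0.1424, 0.1203]
ee_rot: [-0.496, 0.498, 0.503, -0.503]
wrist_force: [-1.1, 0.4, 5.3]
finger_gap: 0.007
```

>>> step_arm(
  plan=[
    [[-1,2,0,0,0,0],[-1.5,4,0,0,0,0],[-2,5,0,0,0,0]],
  ],
)

```text
time_s: 9.2
tool_pos: [0.5137, -0.1442, 0.1145]
ee_rot: [0.497, -0.498, -0.503, 0.503]
wrist_force: [0.1, -2.4, 3.6]
finger_gap: -0.001
```

>>> step_arm(
  plan=[
    [[-0.5,1,0,0,0,0],[-1,2,0,0,0,0],[-1,3,0,0,0,0]],
  ],
)

```text
time_s: 9.5
tool_pos: [0.5133, -0.1444, 0.1111]
ee_rot: [-0.497, 0.497, 0.503, -0.502]
wrist_force: [0.4, -0.7, 2.5]
finger_gap: 0.002
```

>>> step_arm(
  plan=[
    [[-0.5,1,0,0,0,0],[-0.5,2,0,0,0,0]],
  ],
)

```text
time_s: 9.7
tool_pos: [0.5131, -0.1445, 0.1089]
ee_rot: [-0.498, 0.497, 0.503, -0.502]
wrist_force: [0.7, -1.3, 0.8]
finger_gap: -0.006
```

>>> step_arm(
  plan=[
    [[0,1,0,0,0,0],[-0.5,2,0,0,0,0],[-0.5,2,0,0,0,0]],
  ],
)

```text
time_s: 10.0
tool_pos: [0.5127, -0.145, 0.1068]
ee_rot: [0.498, -0.497, -0.502, 0.503]
wrist_force: [0.9, 0.9, 0.3]
finger_gap: 0.001
```

```bash
python3 - <<'E'
from h import *
print(clampxyz(),monitor.sense()['wrist_force'])
s=shot('scene');im=s['image'];cv2.imwrite('pics/s4.png',cv2.resize(im[130:270,180:430,::-1],None,fx=3.1,fy=3.1,interpolation=2))
for a in (.2,.14,.08): print(a,proj(s,tf(np.array([[-.062-.12*np.cos(a),0,.084+.12*np.sin(a)]]),O,YAW)[0]).round(1))
E
```

```text
[-155.07612069   -0.38149665  106.76170269] [0.85284397 0.92437562 0.31573743]
0.2 [226.9 193.1]
0.14 [226.8 195.9]
0.08 [227.  198.8]
```

View pics/s4.png

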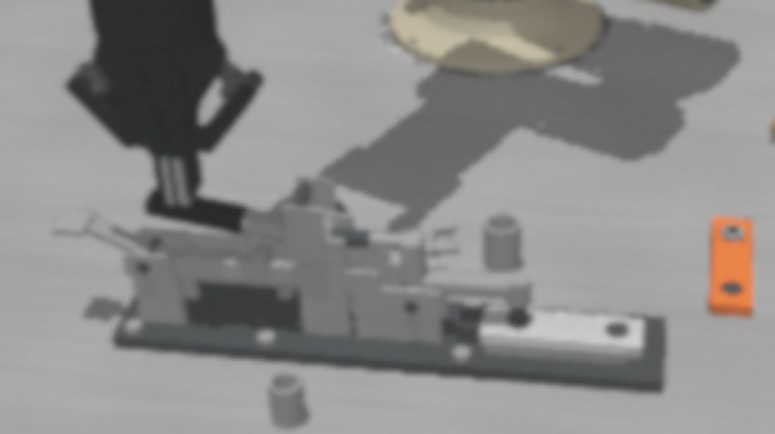

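The handle's end is at crop (148,205), about 0.14 rad above level, and the force has faded away. I'll push on gently until it is solid.

>>> step_arm(
  plan=[
    [[0,1,0,0,0,0],[0,2,0,0,0,0],[0,2,0,0,0,0]],
  ],
)

```text
time_s: 10.35
tool_pos: [0.513, -0.1453, 0.105]
ee_rot: [0.498, -0.497, -0.503, 0.503]
wrist_force: [-0.7, -0.6, 0.8]
finger_gap: 0.002
```

>>> step_arm(
  plan=[
    [[0,1,0,0,0,0],[0,2,0,0,0,0],[0,2,0,0,0,0]],
  ],
)

```text
time_s: 10.65
tool_pos: [0.5132, -0.1454, 0.1031]
ee_rot: [-0.498, 0.497, 0.503, -0.503]
wrist_force: [0.7, -0.0, 0.1]
finger_gap: -0.003
```

>>> step_arm(
  plan=[
    [[0,1,0,0,0,0],[0,2,0,0,0,0],[0,2,0,0,0,0]],
  ],
)

```text
time_s: 10.95
tool_pos: [0.5138, -0.1455, 0.1027]
ee_rot: [-0.497, 0.498, 0.503, -0.502]
wrist_force: [-1.6, 1.2, 8.8]
finger_gap: -0.002
```

The handle went solid after the free snap-through, at about 0.12 rad (8.8 N). Lifting off and moving over the pad.

>>> step_arm(
  plan=[
    [[0,-4,0,0,0,0],[0,-12,0,0,0,0],[0,-40,0,0,0,0],[-30,-50,0,0,0,0],[-70,-50,0,0,0,0],[-82,-30,0,0,0,0],[-82,-8,0,0,0,0],[-82,-5,0,0,0,0],[-82,-5,0,0,0,0]],
  ],
)

```text
time_s: 11.85
tool_pos: [0.5137, -0.2271, 0.1059]
ee_rot: [0.498, -0.497, -0.502, 0.503]
wrist_force: [0.7, -0.4, -0.2]
finger_gap: 0.0
```

```bash
python3 - <<'E'
from h import *
print(clampxyz(),monitor.sense()['wrist_force'])
s=shot('scene');im=s['image'];cv2.imwrite('pics/s5.png',cv2.resize(im[130:270,180:430,::-1],None,fx=3.1,fy=3.1,interpolation=2))
E
```

```text
[-237.17158922   -0.42324316  105.92588008] [ 0.67677542 -0.43096769 -0.16341983]
```

View pics/s5.png

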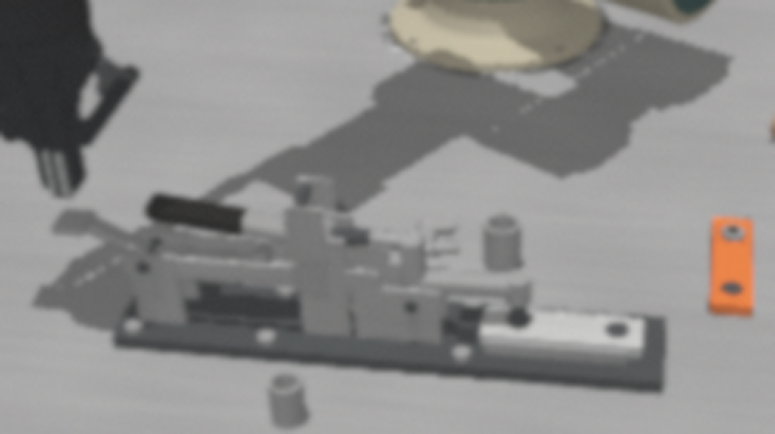

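The handle stays down at (195,212) with the hand off. The bush and pliers look locked, and the hand is above the pad at (75,220). Pressing the lever.

>>> step_arm(
  plan=[
    [[-2,8,0,0,0,0],[-2,16,0,0,0,0],[-2,20,0,0,0,0],[-2,22,0,0,0,0],[-2,24,0,0,0,0],[-2,26,0,0,0,0],[-2,27,0,0,0,0]],
  ],
)

```text
time_s: 12.6
tool_pos: [0.5144, -0.2302, 0.0796]
ee_rot: [0.497, -0.498, -0.502, 0.503]
wrist_force: [-1.8, -2.9, 3.4]
finger_gap: 0.004
```

>>> step_arm(
  plan=[
    [[0,1,0,0,0,0],[0,2,0,0,0,0],[0,3,0,0,0,0],[0,4,0,0,0,0]],
  ],
)

```text
time_s: 13.0
tool_pos: [0.5148, -0.2301, 0.0756]
ee_rot: [-0.497, 0.498, 0.503, -0.502]
wrist_force: [-0.0, -3.4, 6.4]
finger_gap: -0.003
```

>>> step_arm(
  plan=[
    [[0,1,0,0,0,0],[0,2,0,0,0,0],[0,3,0,0,0,0],[0,4,0,0,0,0]],
  ],
)

```text
time_s: 13.4
tool_pos: [0.5147, -0.2298, 0.0713]
ee_rot: [-0.497, 0.498, 0.503, -0.502]
wrist_force: [-0.7, -5.1, 3.4]
finger_gap: -0.003
```

```bash
python3 - <<'E'
from h import *
print(clampxyz(),monitor.sense()['wrist_force'])
s=shot('scene');im=s['image'];g=cv2.cvtColor(im,cv2.COLOR_RGB2GRAY)
for a in (.8,.12):
    P=tf(np.array([[-.062-.1*np.cos(a),0,.084+.1*np.sin(a)]]),O,YAW)[0]; u,v=proj(s,P).round().astype(int); print(a,u,v,g[v-2:v+3,u-2:u+3].mean())
E
```

```text
[-239.94765011   -1.3955906    71.34845723] [-0.68303248 -5.08269339  3.43932775]
0.8 246 175 70.24
0.12 236 198 129.2
```

The handle appears to be up: the dark grip is now at the 0.8 rad position. Lifting away.

>>> step_arm(
  plan=[
    [[0,-5,0,0,0,0],[0,-12,0,0,0,0],[-5,-25,0,0,0,0],[-15,-50,0,0,0,0],[-30,-95,0,0,0,0],[-40,-130,0,0,0,0],[-40,-130,0,0,0,0],[-40,-130,0,0,0,0],[-40,-130,0,0,0,0]],
  ],
)

```text
time_s: 14.35
tool_pos: [0.5132, -0.2677, 0.1997]
ee_rot: [-0.499, 0.496, 0.503, -0.503]
wrist_force: [0.2, -0.1, 0.5]
finger_gap: 0.003
```

```bash
python3 - <<'E'
from h import *
print(clampxyz(),monitor.sense()['wrist_force'])
s=shot('scene')['image'];t=shot('top')['image']
a=cv2.resize(s[140:265,180:430,::-1],None,fx=3,fy=3,interpolation=2);b=cv2.resize(t[180:235,235:455,::-1],(750,188),interpolation=2)
cv2.imwrite('pics/s6.png',np.vstack([a,b]))
E
```

```text
[-277.8559687     0.53744096  199.71863609] [ 0.24788923 -0.06526779  0.49782074]
```

View pics/s6.png

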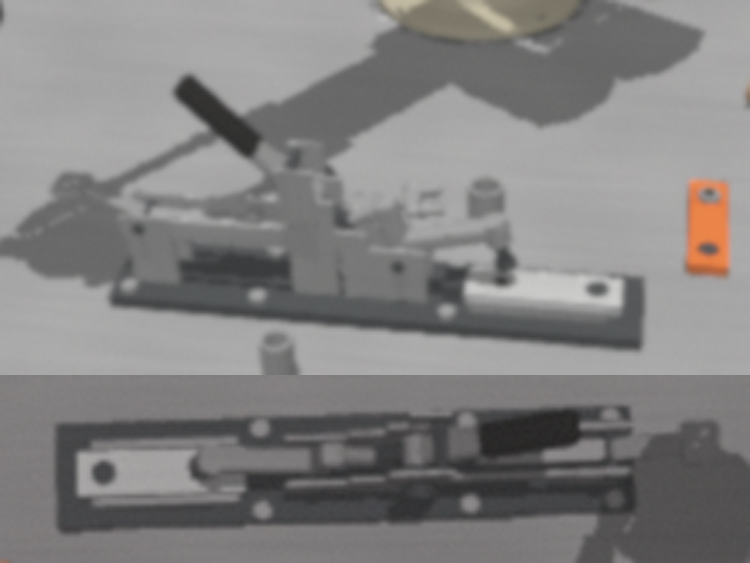

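The handle is up at (215,115), the lever pad is back up at (75,185), the bush is flush at (505,275) and the link is home, with nothing touching. Handing in.

```bash
python3 - <<'E'
from h import *
print(workorder.finish_job())
E
```

```text
the job is handed in; nothing more can be done
None
```

The job is done and handed in at about 14.5 s of the 72 s allowed; the hand-in itself gives no verdict.

- **Link:** I pushed it home until it was solid against the throat stop. The wrist force rose to about 15 N with no further movement, and the fingers stood at 162 mm, as predicted.
- **Handle:** I pushed it down along its arc with a wrist force of about 6 N at most. The force faded to nothing, then the handle met its solid end at about 0.12 rad above level (8.8 N). It stayed down by itself with the hand off.
- **Release lever:** I pressed it about 13 mm with about 6 N at most, and the handle sprang up. I then withdrew the arm.

The last pictures show the handle up, the lever back up, the link still against the stop and nothing touching. The bush looks flush, but I judged that by eye and did not measure it to the 1.2 mm limit. No check failed or disagreed.

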